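Load the specimen plate and set the stage clamp screw

TASK

Pick up the specimen plate with the orange tab and slide it flat, nose first, under the bridge of the microscope stage until it is fully home, and let go of it. Then turn the black thumbscrew on the bridge clockwise until it seats, back it off a quarter turn so that the plate is not strained, and finish while still holding the screw's head there in the gripper. Leave the plate with the blue tab and everything else on the bench where they are.

Things in the scene. Friction and masses are not known exactly. Their poses are not given: they have to be found in the camera images.
- specimen_plate: The plate to load: flat aluminium carrier 120 mm long (x), 80 mm wide (y), 8 mm thick, about 0.2 kg, lying flat on the bench, with a glass window in the half towards its nose (+x) and an upright orange finger tab on the other half. Origin: centre of its underside; x points to the nose, z up.
- plate_tab (a point): Grip point in the orange tab of the specimen plate, 28 mm behind the plate's centre (plate x = -28 mm) and 28 mm above its underside. The tab is 30 mm long (plate x), 12 mm thick (plate y, the direction to pinch it) and stands 34 mm above the plate's upper face (its top is 42 mm above the plate's underside). Axes as the plate's.
- spare_plate: Plate of the same shape with a blue tab; leave it alone. Origin and axes as for the specimen plate.
- stage: Fixed microscope stage unit: white base 220 mm long (x, from -130 to 90 mm) and 150 mm wide (y), with a flat black deck 22 mm above the bench. Plates slide on the deck along +x under an aluminium bridge (x = 32 to 75 mm, with a bevelled lead-in lip from x = 22 mm; underside 11 mm above the deck, top 42 mm above the bench). Origin: under the centre of a fully home plate, at bench height; z up.
- stage_home (a point): Point on the deck where the plate's origin (centre of its underside) lies when the plate is fully home against the end stop; the home plate's x points along this x. To be set down on the open deck before the slot, the plate must start about 80 mm back along -x. Axes as the stage's.
- screw_head (a point): Round knurled black head of the clamp thumbscrew, 36 mm diameter, 24 mm tall, with a white radial line on top. Origin: centre of the head's underside, 56 mm above the bench, on the vertical screw axis, at stage x = 50 mm, y = 0; its x axis points along the white line. It stays at this height as it turns.
- clamp_screw (a joint): Angle of the thumbscrew in rad: 0 is seated (a firm stop), and it grows as the screw is backed off (turned anticlockwise seen from above), up to 4.0; a quarter turn is 1.571. It starts 0.6 to 1.5 rad short of seating, turns with a steady friction of about 0.08 N m and stays where it is left.
- oil_bottle: Small amber bottle with a black cap, 34 mm diameter, 75 mm tall; bystander. Origin: centre of its foot.
- objective: Microscope objective standing on the bench, steel with black and yellow bands, 34 mm diameter, 48 mm tall; bystander. Origin: centre of its foot.
- slide_box: Green slide box 85 x 100 x 35 mm; bystander. Origin: centre of its underside.
- screwdriver: Screwdriver 160 mm long lying on the bench; bystander.
- stain_jar: White jar 56 mm diameter, 70 mm tall; bystander. Origin: centre of its foot.
- dish: Shallow glass dish 90 mm diameter, 16 mm tall; bystander. Origin: centre of its foot.
- slot_mouth (a point): Middle of the slot's mouth on the deck, at stage x = 6 mm. From here to the end stop (stage x = 60.5 mm) the slot is 83 mm wide between straight side rails 12 mm high; before it, guides flare out over 22 mm to 104 mm wide at stage x = -16 mm. Behind that, back to x = -125 mm, the deck is open. Axes as the stage's.

How it is judged (in metres and radians):
On the way, in this order (a step that is already met when the one before it is completed fails the run):
1. the orange-tab plate is fully home under the bridge, and let go of (x of specimen_plate in the frame of stage_home between -0.004 and 0.004 m and y of specimen_plate in the frame of stage_home between -0.003 and 0.003 m and z of specimen_plate in the frame of stage_home between -0.002 and 0.003 m and angle between the x axis of specimen_plate and the x axis of stage_home, either way round below 0.05 rad and contact force between the fingers and specimen_plate below 0.2 N), for 0.2 s.
2. with the plate home, the thumbscrew is turned down until it seats (x of specimen_plate in the frame of stage_home between -0.004 and 0.004 m and y of specimen_plate in the frame of stage_home between -0.003 and 0.003 m and z of specimen_plate in the frame of stage_home between -0.002 and 0.003 m and angle between the x axis of specimen_plate and the x axis of stage_home, either way round below 0.05 rad and value of joint clamp_screw below 0.06 rad), for 0.1 s.
At the end, for the whole second after the job is handed in: The orange-tab plate is fully home (within 4 mm along the slot, 3 mm across, flat, within 3 degrees); the thumbscrew, once seated, stands still a quarter turn back from seating (within 15 degrees) and the gripper holds its head (over 4 N) through the last second (x of specimen_plate in the frame of stage_home between -0.004 and 0.004 m and y of specimen_plate in the frame of stage_home between -0.003 and 0.003 m and z of specimen_plate in the frame of stage_home between -0.002 and 0.003 m and angle between the x axis of specimen_plate and the x axis of stage_home, either way round below 0.05 rad and value of joint clamp_screw between 1.311 and 1.831 rad and velocity of joint clamp_screw between -0.1 and 0.1 rad/s and contact force between the fingers and clamp_screw above 4 N); the arm keeps its last pose, push and grip.
It fails at once if the blue-tab plate or another bystander is displaced by more than 20 mm or tipped over (distance of any of spare_plate, oil_bottle, objective, slide_box, screwdriver, stain_jar, dish from where it was at the start of the episode above 0.02 m or angle between any of spare_plate, oil_bottle, objective, slide_box, stain_jar, dish's own z axis and vertical above 0.5 rad).
It also fails if it takes over 64 s, if anything falls off the work surface, if the arm or the gripper's body presses on something with over 40 N, if the wrist force passes 120 N, or if a joint passes its speed limit or range.

ROBOT

A 6-joint arm with a two-finger parallel gripper is mounted at the origin on the work surface. World frame = base frame: x ahead of the robot, y to its left, z up, the work surface at z = 0. Lengths are in mm, angles in degrees, forces in N, time in s.
With the tool pointing down it reaches from about 400 to 825 mm from the base axis. Payload 7 kg.
Tool frame: the origin (TCP) lies midway between the tips of the shut fingers; the grasp point (between the pads) lies 19 mm behind it (grip_depth is the z of the grasp point in the tool frame, in mm); z points along the fingers, y is the direction in which the jaws open and shut (so a half turn about z gives the same grasp; the last joint's range is limited). The gripper opens to 88 mm and grips with 3 to 60 N. Pads are 19 mm wide; open, the fingers measure 130 mm over their backs; the gripper's body (78 mm by 193 mm) begins 47 mm behind the grasp point.
Start: joints at [91.851, 20.546, 0.682, 0, -70.136, -16.507], TCP at [170.798, 653.011, 226.561] pointing down, gripper open.
Joint ranges: [-176.03, 176.03], [-82.01, 121.73], [-58.28, 71.71], [-173.87, 95.51], [-174.79, -0.11], [-173.66, 173.66]. Speed limits (degrees/s): [136.94, 136.94, 172.46, 180, 180, 180].

INTERFACE

Orientations are given as a 3x3 rotation matrix whose columns are the frame's x, y, z axes.
In Python, from station import observe, read_camera, calibration, sign_off, grip_depth gives the robot as it stands.
- The arm moves only by the tool play_rows, never from a script. Its argument "targets" is a list that holds one entry, the list of rows, each a list of 4 numbers: the shift along the tool's x, y, z in mm, then the turn about the tool's z in rad. In form: [[[dx, dy, dz, roll], ...]]. A call has 1 to 12 rows; each row shifts and turns the commanded pose from where the row before left it, along the tool's axes as they then stand; what a row does not reach is not made up. A row lasts 1/8 s, in which the tool goes at most 62.5 mm and 10.7 degrees, less where a joint would pass 70% of its speed; a pose out of reach is approached as far as the arm can. A call is refused whole if a number of a shift passes 62.5 or a number of a turn 0.188, either way. A call with a gripper value outside its range is refused whole. "fingers" is the closure in counts, from 0 (fully open) to 255 (shut), set as the call begins (left out, the last holds). The fingers move at their own pace and stop on an object; the grip force is fixed at half the most. Time passes only in rows, so rows that do not move let the fingers close. It gives the time, the measured TCP pose, the force and the opening at its end, in the units of the state.
- observe(): the state, without advancing time (a new reading comes with each control period).
- read_camera(name): name is "side" or "top"; returns the picture (400x640x3 uint8, red, green, blue); there is no depth.
- calibration(name): a dict with "fov_y" (degrees; the focal length in pixels is half the picture's height over the tangent of half this angle, whatever the lens; pixels are square), "cx", "cy" (the principal point, pixels), "k1" (the pictures are not rectified: a ray, as slopes to the right and down, at radius r is drawn at 1 + k1 r^2 times it, then the intrinsics apply), "camera_from_world" (4x4, takes a point from world to camera coordinates). Camera axes: x right, y up, looking along -z (the intrinsics and any distortion apply to the point x, -y, -z); pixel columns grow to the right and rows downward; lengths in mm; the calibration is good to about 2 mm. A picture is of the moment at which its call begins. calibration takes no time and is no camera call.
- sign_off(): hands the job in, once; it reports no verdict.
The state is a dict: "clock": time; "joint_pos": joint angles; "joint_vel": joint speeds; "joint_torque": joint torques, N m; "eef_pos": TCP position; "eef_rot": TCP orientation; "contact_force": force on the tool from outside, world axes, zero at the start; "torque": the same for the moment, N m; "width": opening from 0.0 (shut) to 1.0 (fully open).
Only numpy, scipy, OpenCV 4.12 (cv2) and the standard library are available. Lean on these libraries where they do the work, as an engineer would, in place of code of your own. Each camera call takes 0.05 s, during which the arm holds its last target.

## Working session

There is one attempt and no reset: what is moved stays moved. The work goes in short steps, Python scripts to look and compute and a tool call to move; the robot and the scene stay as the last step left them, time stands still between calls to the robot, and variables do not carry over. Pictures are saved under pics/ and viewed, and the job is handed in when it is done.

Besides the shell and the picture viewer there is one more tool, called after ">>>" by a JSON object that holds its "method" and its "body", one argument or row to a line. play_rows: Moves the arm, as the interface text tells. Its arguments: {"type":"object","properties":{"targets":{"type":"array","items":{"type":"array","items":{"type":"array","items":{"type":"number"}}}},"fingers":{"type":"number"}},"required":["targets"]}

```bash
mkdir -p pics; ls; python3 - <<'E'
from station import *
import cv2,numpy as np
print(observe(), grip_depth)
for n in("side","top"):
    print(n,calibration(n)); cv2.imwrite(f"pics/{n}0.png",read_camera(n)[:,:,::-1])
E
```

```text
pics
{'clock': 0.0, 'joint_pos': array([ 9.18502622e+01,  2.05919750e+01,  6.32468281e-01, -2.09249099e-02,
       -7.01369824e+01, -1.65059687e+01]), 'joint_vel': array([ 0.01228073, -0.03956998, -0.03774505,  0.00724916,  0.01371355,
        0.07308312]), 'joint_torque': array([-7.98453984e-04, -5.82710838e+01,  2.93055135e+01,  6.99728161e+00,
        6.98360396e-03, -1.62211750e-04]), 'eef_pos': array([170.69042537, 652.53336078, 225.60416413]), 'eef_rot': array([[ 9.67432181e-01, -2.53130187e-01, -2.88929138e-04],
       [-2.53130308e-01, -9.67430709e-01, -1.69424253e-03],
       [ 1.49345008e-04,  1.71220146e-03, -9.99998523e-01]]), 'contact_force': array([ 0.22041403,  0.03991316, -0.35878687]), 'torque': array([-0.00458263, -0.0017175 ,  0.00871159]), 'width': 0.9990680040059644} -18.8
side {'fov_y': 57.63928081177829, 'cx': 315.1608930290522, 'cy': 188.79050132858598, 'k1': -0.03583470163801432, 'camera_from_world': array([[-8.64645598e-01, -5.02231041e-01, -1.23276884e-02,
         5.20802770e+02],
       [ 3.68106528e-01, -6.50053117e-01,  6.64777052e-01,
        -2.33104057e+02],
       [-3.41885323e-01,  5.70258649e-01,  7.46940091e-01,
        -7.87219101e+02],
       [ 0.00000000e+00,  0.00000000e+00,  0.00000000e+00,
         1.00000000e+00]])}
top {'fov_y': 54.95674638746936, 'cx': 317.200228661227, 'cy': 201.88280480470314, 'k1': -0.061805764053016896, 'camera_from_world': array([[-6.93409045e-02, -9.97589276e-01,  2.73403332e-03,
         4.55406996e+01],
       [ 9.77543527e-01, -6.74003470e-02,  1.99664336e-01,
        -5.57003243e+02],
       [-1.98998725e-01,  1.65175422e-02,  9.79860540e-01,
        -1.00863005e+03],
       [ 0.00000000e+00,  0.00000000e+00,  0.00000000e+00,
         1.00000000e+00]])}
```

View pics/side0.png

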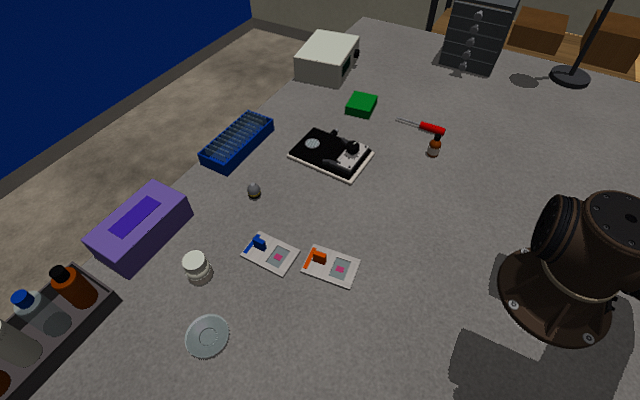

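View pics/top0.png

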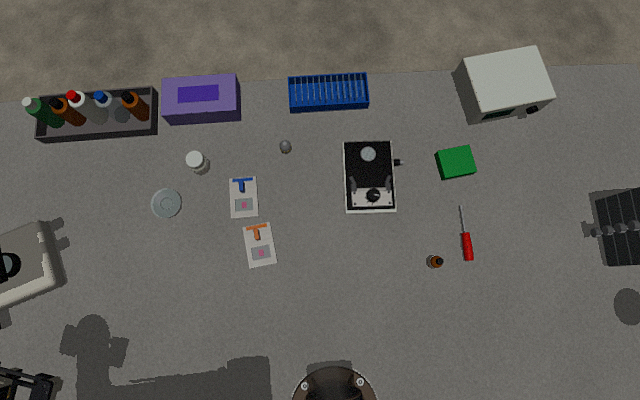

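The top view shows the orange plate at about (259,244), the blue at (243,197), and the stage at (370,176) with its bridge and screw at (373,196) on the robot side. The noses and the slot direction all point towards the robot. Next I'll zoom in and write helpers.

```bash
cat > h.py <<'E'
import numpy as np,cv2
from station import *
def K(n):
    c=calibration(n); f=200/np.tan(np.radians(c['fov_y']/2))
    return c,np.array([[f,0,c['cx']],[0,f,c['cy']],[0,0,1.]]),np.array([c['k1'],0,0,0,0])
def ray(n,uv):
    c,k,d=K(n); p=cv2.undistortPoints(np.array([[uv]],float),k,d)[0,0]
    T=c['camera_from_world'];R=T[:3,:3];o=-R.T@T[:3,3]
    v=R.T@np.array([p[0],-p[1],-1]); return o,v/np.linalg.norm(v)
def plane(n,uv,z):
    o,v=ray(n,uv); return o+v*(z-o[2])/v[2]
def tri(a,b): # a: side uv, b: top uv
    o1,v1=ray('side',a);o2,v2=ray('top',b)
    s=np.linalg.lstsq(np.c_[v1,-v2],o2-o1,rcond=None)[0]
    p,q=o1+s[0]*v1,o2+s[1]*v2; return (p+q)/2,np.linalg.norm(p-q)
def proj(n,P):
    c,k,d=K(n);T=c['camera_from_world'];p=T[:3,:3]@np.asarray(P,float)+T[:3,3]
    return cv2.projectPoints(np.array([[p[0],-p[1],-p[2]]]),np.zeros(3),np.zeros(3),k,d)[0][0,0]
def crop(im,x0,y0,x1,y1,s,fn):
    cv2.imwrite(fn,cv2.resize(im[y0:y1,x0:x1,::-1],None,fx=s,fy=s,interpolation=cv2.INTER_CUBIC))
E
python3 - <<'E'
import cv2
from h import crop
t=cv2.imread('pics/top0.png')[:,:,::-1];s=cv2.imread('pics/side0.png')[:,:,::-1]
crop(t,220,165,300,275,5,'pics/t_pl.png')
crop(t,335,130,410,220,6,'pics/t_st.png')
crop(s,230,220,370,300,5,'pics/s_pl.png')
crop(s,280,110,385,190,7,'pics/s_st.png')
E
```

```text
(no output)
```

View pics/t_pl.png

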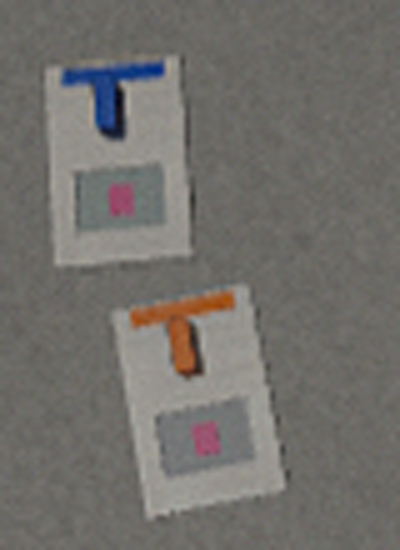

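View pics/t_st.png

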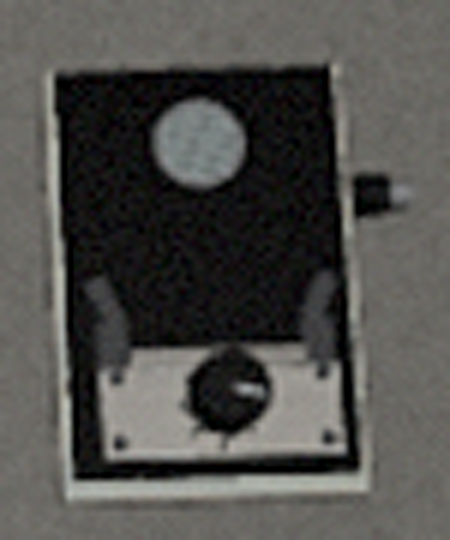

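View pics/s_pl.png

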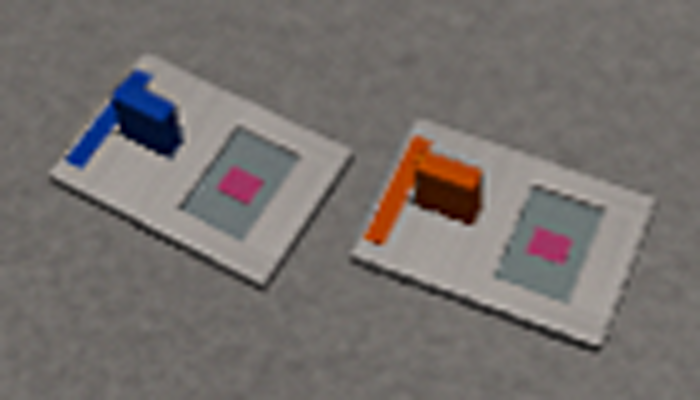

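View pics/s_st.png

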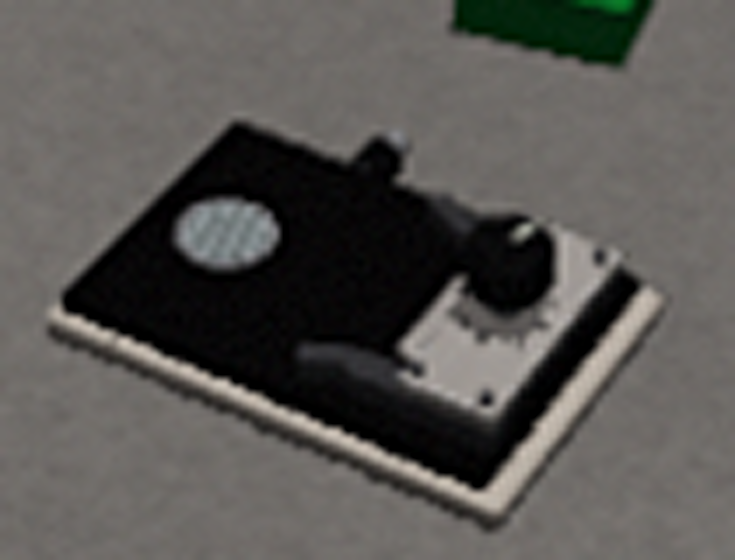

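```bash
cat > m.py <<'E'
from h import *
def bright(im,box,thr,n=4,S=4):
    x0,y0,x1,y1=box
    g=cv2.resize(im[y0:y1,x0:x1],None,fx=S,fy=S,interpolation=cv2.INTER_CUBIC)
    m=(g.max(2)>thr).astype(np.uint8)
    m=cv2.morphologyEx(m,cv2.MORPH_OPEN,np.ones((5,5)))
    cs=cv2.findContours(m,0,cv2.CHAIN_APPROX_NONE)[0]
    c=max(cs,key=cv2.contourArea); h=cv2.convexHull(c)
    q=cv2.approxPolyN(h,n)[0] if n else h[:,0]
    return (q+.5)/S-.5+[x0,y0], m
E
python3 - <<'E'
from m import *
t=cv2.imread('pics/top0.png')[:,:,::-1];s=cv2.imread('pics/side0.png')[:,:,::-1]
for n,im,boxes in (('top',t,{'or':(238,218,285,272),'bl':(222,170,265,222),'st':(338,135,402,218)}),('side',s,{'or':(298,240,365,292),'st':(282,120,380,187)})):
    for k,b in boxes.items():
        q,m=bright(im,b,125); z=dict(st=20).get(k,8)
        W=np.array([plane(n,p,z) for p in q]);print(n,k,np.round(q,1).tolist());print(np.round(W[:,:2],1).tolist(),W.mean(0).round(1),[round(float(np.linalg.norm(W[i]-W[i-1])),1) for i in range(4)])
    o=(im[:,:,0].astype(int)>im[:,:,2]+60)&(im[:,:,0]>150)
    print(t.shape)
# bench vs plate levels
print(t[230,250],t[215,225],s[270,315],s[300,315])
E
```

```text
top or [[277.4, 262.9], [248.9, 268.6], [241.4, 226.6], [269.1, 221.1]]
[[401.7, 130.0], [391.1, 210.7], [511.4, 227.9], [521.9, 147.7]] [456.5 179.1   8. ] [121.4, 81.4, 121.5, 80.9]
top bl [[257.6, 215.9], [230.1, 218.4], [228.4, 178.1], [256.1, 175.4]]
[[539.4, 180.1], [537.5, 259.6], [657.7, 261.9], [660.3, 179.9]] [598.7 220.4   8. ] [121.0, 79.6, 120.3, 82.1]
top st [[368.1, 188.1], [371.9, 205.6], [352.6, 205.6], [350.6, 188.1]]
[[596.5, -143.3], [544.5, -149.1], [548.3, -94.0], [600.0, -92.8]] [ 572.3 -119.8   20. ] [50.7, 52.4, 55.2, 51.7]
(400, 640, 3)
side or [[361.1, 258.6], [349.9, 289.1], [299.1, 270.4], [312.9, 242.6]]
[[403.6, 128.6], [392.0, 210.3], [513.0, 226.4], [523.7, 146.1]] [458.1 177.8   8. ] [121.4, 82.5, 122.1, 81.0]
side st [[350.6, 183.4], [286.1, 155.1], [286.1, 153.1], [375.9, 150.6]]
[[526.8, -62.5], [741.4, -70.3], [746.1, -77.5], [520.4, -217.2]] [ 633.7 -106.8   20. ] [154.8, 214.7, 8.6, 265.4]
(400, 640, 3)
[155 146 135] [104 104 100] [163 158 152] [112 109 105]
```

```bash
cat > st.py <<'E'
from m import *
def hullq(mask,b,n=4,S=4):
    h=cv2.convexHull(cv2.findNonZero(mask.astype(np.uint8))); q=cv2.approxPolyN(h,n)[0]
    return (q+.5)/S-.5+[b[0],b[1]]
def go(n,im,b,excl):
    S=4;x0,y0,x1,y1=b
    g=cv2.resize(im[y0:y1,x0:x1],None,fx=S,fy=S,interpolation=cv2.INTER_CUBIC).max(2)
    m=((g<60)|(g>135)).astype(np.uint8)
    for e in excl: m[max(0,(e[1]-y0)*S):(e[3]-y0)*S,max(0,(e[0]-x0)*S):(e[2]-x0)*S]=0
    m=cv2.morphologyEx(m,cv2.MORPH_OPEN,np.ones((7,7)))
    d=((g<60)&(m>0)).astype(np.uint8); d=cv2.morphologyEx(d,cv2.MORPH_OPEN,np.ones((5,5)))
    cv2.imwrite(f'pics/mask_{n}.png',m*130+d*120)
    for nm,k,z in(('base',m,20),('deck',d,22)):
        q=hullq(k,b); W=np.array([plane(n,p,z) for p in q])
        print(n,nm,np.round(q,1).tolist());print(np.round(W[:,:2],1).tolist(),W.mean(0).round(1),[round(float(np.linalg.norm(W[i]-W[i-1])),1) for i in range(4)])
go('top',cv2.imread('pics/top0.png')[:,:,::-1],(338,135,402,218),[(394,155,402,168)])
go('side',cv2.imread('pics/side0.png')[:,:,::-1],(282,120,380,190),[(330,122,340,136),(347,138,360,150)])
E
python3 st.py
```

```text
top base [[344.9, 212.6], [341.9, 141.6], [389.4, 140.4], [396.1, 212.1]]
[[529.6, -70.2], [743.0, -79.3], [737.6, -220.8], [520.8, -216.6]] [ 632.8 -146.7   20. ] [146.7, 213.7, 141.6, 216.9]
top deck [[347.1, 209.6], [343.4, 141.6], [389.6, 140.4], [394.6, 208.1]]
[[537.4, -77.1], [742.0, -83.5], [736.9, -221.1], [532.4, -213.2]] [ 637.2 -148.7   22. ] [136.1, 204.7, 137.6, 204.7]
side base [[350.9, 183.1], [285.4, 154.6], [313.4, 126.6], [377.4, 148.1]]
[[526.6, -63.6], [744.5, -71.0], [738.4, -223.4], [521.0, -229.5]] [ 632.6 -146.9   20. ] [165.9, 218.0, 152.6, 217.5]
side deck [[348.6, 180.1], [286.9, 153.1], [313.4, 126.6], [372.4, 148.9]]
[[536.2, -68.9], [742.9, -76.8], [737.1, -221.3], [531.9, -217.0]] [ 637. -146.   22.] [148.2, 206.8, 144.6, 205.3]
```

```bash
python3 - <<'E'
from h import *
T=lambda x,y:((x+.5)/6-.5+335,(y+.5)/6-.5+130)
S=lambda x,y:((x+.5)/7-.5+280,(y+.5)/7-.5+110)
for n,s,t in(('head',(513,243),(229,388)),('holeRL',(415,368),(117,377)),('holeFL',(487,398),(120,441)),('holeFR',(599,257),(329,437)),('glass',(227,233),(200,142))):
    p,g=tri(S(*s),T(*t)); print(n,p.round(1),round(g,1), T(*t))
P=lambda x,y:((x+.5)/5-.5+220,(y+.5)/5-.5+165)
Q=lambda x,y:((x+.5)/5-.5+230,(y+.5)/5-.5+220)
for n,s,t in(('tab nose top corner L',(418,178),(178,377)),('c1',(352,260),(113,312)),('c2',(603,350),(150,517)),('c3',(655,200),(287,489)),('slide',(549,245),(206,438))):
    p,g=tri(Q(*s),P(*t)); print(n,p.round(1),round(g,1))
# tab top hull in top view
t=cv2.imread('pics/top0.png')[:,:,::-1].astype(int)
m=((t[:,:,0]-t[:,:,2]>60)&(t[:,:,0]>120)); ys,xs=np.nonzero(m[215:260,240:280]); print([(x+240,y+215) for x,y in zip(xs,ys)][:80])
E
```

```text
head [ 564.7 -144.7   81.2] 0.4 (372.75, 194.25)
holeRL [582.2 -98.8  42.9] 1.3 (354.0833333333333, 192.41666666666666)
holeFL [550.6 -97.7  42.8] 0.5 (354.5833333333333, 203.08333333333331)
holeFR [ 546.8 -195.7   41.9] 1.3 (389.4166666666667, 202.41666666666669)
glass [ 701.5 -152.6   21.7] 0.4 (367.9166666666667, 153.25)
tab nose top corner L [480.6 189.5  40.2] 29.0
c1 [510.8 226.3   4.2] 0.2
c2 [392.2 209.2   4. ] 1.4
c3 [403.4 131.1   7.2] 0.5
slide [435.4 175.7   6. ] 1.0
[(np.int64(264), np.int64(223)), (np.int64(265), np.int64(223)), (np.int64(259), np.int64(224)), (np.int64(260), np.int64(224)), (np.int64(261), np.int64(224)), (np.int64(262), np.int64(224)), (np.int64(263), np.int64(224)), (np.int64(264), np.int64(224)), (np.int64(265), np.int64(224)), (np.int64(266), np.int64(224)), (np.int64(254), np.int64(225)), (np.int64(255), np.int64(225)), (np.int64(256), np.int64(225)), (np.int64(257), np.int64(225)), (np.int64(258), np.int64(225)), (np.int64(259), np.int64(225)), (np.int64(260), np.int64(225)), (np.int64(261), np.int64(225)), (np.int64(262), np.int64(225)), (np.int
[... 1244 characters left out ...]
.int64(248), np.int64(228)), (np.int64(249), np.int64(228)), (np.int64(250), np.int64(228)), (np.int64(251), np.int64(228)), (np.int64(252), np.int64(228)), (np.int64(253), np.int64(228)), (np.int64(255), np.int64(228)), (np.int64(256), np.int64(228)), (np.int64(246), np.int64(229)), (np.int64(247), np.int64(229)), (np.int64(248), np.int64(229)), (np.int64(249), np.int64(229)), (np.int64(250), np.int64(229)), (np.int64(251), np.int64(229)), (np.int64(253), np.int64(229)), (np.int64(254), np.int64(229)), (np.int64(255), np.int64(229)), (np.int64(256), np.int64(229)), (np.int64(254), np.int64(230)), (np.int64(255), np.int64(230)), (np.int64(256), np.int64(230)), (np.int64(257), np.int64(230))]
```

Measurements agree:
- **Plate:** centre about (457.3, 178.5), yaw line 8.1°.
- **Tab:** (485, 182.4).
- **Screw:** (564.6, -144.7), head top z≈81.
- **Stage:** axis line about -2.2°, home about (613.5, -146.5).

I'll rotate first, then travel.

>>> {"method": "play_rows", "body": {
  "targets": [
    [[0, 0, 0, -0.1325], [0, 0, 0, -0.1325], [0, 0, 0, -0.1325], [0, 0, 0, 0]]
  ],
  "fingers": 0
}}

```text
clock: 0.6
eef_pos: [170.7, 652.8, 226.1]
eef_rot: [[0.99, 0.14, -0.0], [0.14, -0.99, -0.001], [-0.0, 0.001, -1.0]]
contact_force: [-0.5, 0.1, 0.1]
width: 1.002
```

```bash
cat > g.py <<'E'
import sys
from h import *
# args: x y z  yawline(deg)
def go(t,yaw=None):
    o=observe();R=o['eef_rot'];d=R.T@(np.array(t)-o['eef_pos'])
    a=np.degrees(np.arctan2(R[1,0],R[0,0]))
    print('clk',round(o['clock'],2),'pos',o['eef_pos'].round(1),'yaw',a.round(2),'w',round(o['width'],3),'F',o['contact_force'].round(1),'q6',o['joint_pos'][5].round(1))
    print('d tool',d.round(1), 'roll',None if yaw is None else round(-np.radians(yaw-a),4))
go([float(v) for v in sys.argv[1:4]], float(sys.argv[4]) if len(sys.argv)>4 else None)
E
python3 g.py 485 182.4 120 8.1
```

```text
clk 0.6 pos [170.7 652.8 226.1] yaw 8.06 w 1.002 F [-0.5  0.1  0.1] q6 6.2
d tool [245.2 509.7 106.4] roll -0.0007
```

>>> {"method": "play_rows", "body": {
  "targets": [
    [[20, 42, 0, 0], [20, 42, 0, 0], [20, 42, 0, 0], [20, 42, 0, 0], [20, 42, 0, 0], [20, 42, 0, 0], [20, 42, 15, 0], [20, 42, 15, 0], [20, 42, 15, 0], [20, 42, 15, 0], [20, 42, 20, 0], [15, 32, 20, 0]]
  ]
}}

```text
clock: 2.1
eef_pos: [473.9, 195.6, 126.1]
eef_rot: [[0.991, 0.137, 0.0], [0.137, -0.991, 0.0], [0.0, -0.0, -1.0]]
contact_force: [1.6, 0.3, 0.4]
width: 1.0
```

```bash
python3 g.py 485 182.4 60 8.1
```

```text
clk 2.1 pos [473.9 195.6 126.1] yaw 7.87 w 1.0 F [1.6 0.3 0.4] q6 53.5
d tool [ 9.1 14.6 66.1] roll -0.004
```

>>> {"method": "play_rows", "body": {
  "targets": [
    [[5, 8, 15, 0], [5, 8, 20, 0], [0, 0, 25, 0], [0, 0, 0, 0], [0, 0, 0, 0]]
  ]
}}

```text
clock: 2.72
eef_pos: [485.7, 183.4, 67.3]
eef_rot: [[0.99, 0.141, 0.001], [0.141, -0.99, 0.0], [0.001, -0.0, -1.0]]
contact_force: [0.6, -0.3, 0.3]
width: 1.002
```

```bash
python3 g.py 485 182.4 12 8.1; python3 - <<'E'
from h import *
crop(read_camera('side'),220,190,380,310,5,'pics/s1.png')
E
```

```text
clk 2.73 pos [485.7 183.4  67.3] yaw 8.11 w 1.002 F [ 0.6 -0.3  0.3] q6 55.7
d tool [-0.9  0.9 55.3] roll 0.0003
```

View pics/s1.png

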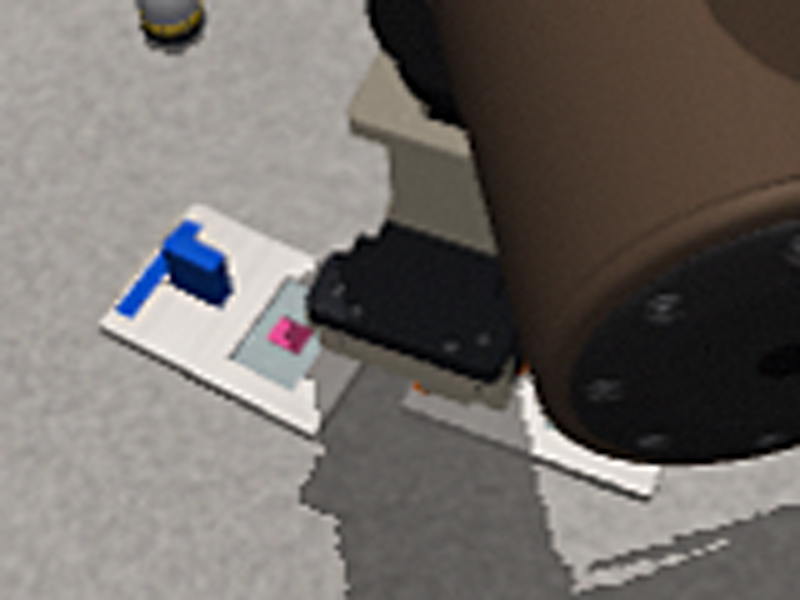

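The gripper hides the tab at about (500,350), but the pose matches the target. Descending.

>>> {"method": "play_rows", "body": {
  "targets": [
    [[-0.5, 0.9, 15, 0], [0, 0, 15, 0], [0, 0, 12, 0], [0, 0, 8, 0], [0, 0, 5, 0], [0, 0, 0, 0], [0, 0, 0, 0]]
  ]
}}

```text
clock: 3.65
eef_pos: [485.3, 182.0, 11.9]
eef_rot: [[0.99, 0.141, 0.0], [0.141, -0.99, 0.0], [0.001, -0.0, -1.0]]
contact_force: [-0.3, 0.1, 0.4]
width: 1.0
```

```bash
python3 g.py 485 182.4 12 8.1
```

```text
clk 3.65 pos [485.3 182.   11.9] yaw 8.13 w 1.0 F [-0.3  0.1  0.4] q6 55.8
d tool [-0.2 -0.4 -0.1] roll 0.0005
```

>>> {"method": "play_rows", "body": {
  "targets": [
    [[0, 0, 0, 0], [0, 0, 0, 0], [0, 0, 0, 0], [0, 0, 0, 0], [0, 0, 0, 0], [0, 0, 0, 0], [0, 0, 0, 0], [0, 0, 0, 0]]
  ],
  "fingers": 255
}}

```text
clock: 4.65
eef_pos: [485.0, 181.7, 11.5]
eef_rot: [[0.99, 0.141, -0.0], [0.141, -0.99, -0.0], [-0.0, 0.0, -1.0]]
contact_force: [0.1, 0.4, 0.6]
width: 0.146
```

```bash
python3 g.py 485 182.4 12 8.1
```

```text
clk 4.65 pos [485.  181.7  11.5] yaw 8.12 w 0.146 F [0.1 0.4 0.6] q6 55.8
d tool [ 0.1 -0.7 -0.5] roll 0.0003
```

Width 0.146 × 88 = 12.8 mm, so the tab is held. Lift.

>>> {"method": "play_rows", "body": {
  "targets": [
    [[0, 0, -10, 0], [0, 0, -20, 0], [0, 0, -25, 0], [0, 0, -25, 0], [0, 0, -10, 0], [0, 0, 0, 0.09], [0, 0, 0, 0.0895], [0, 0, 0, 0], [0, 0, 0, 0]]
  ]
}}

```text
clock: 5.78
eef_pos: [484.8, 181.6, 101.3]
eef_rot: [[0.999, -0.036, -0.001], [-0.036, -0.999, -0.0], [-0.001, 0.0, -1.0]]
contact_force: [-1.0, 0.0, -2.0]
width: 0.134
```

```bash
python3 g.py 721.5 -150.7 100 -2.2;  python3 - <<'E'
from h import *
crop(read_camera('top'),200,150,330,290,4,'pics/t2.png')
E
```

```text
clk 5.78 pos [484.8 181.6 101.3] yaw -2.06 w 0.134 F [-1.  0. -2.] q6 45.7
d tool [248.5 323.6   1.3] roll 0.0024
```

View pics/t2.png

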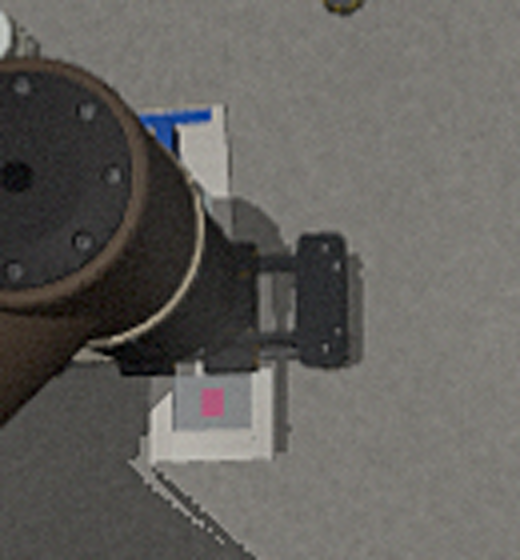

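Plate held (Fz -2 N, about 0.2 kg) and level. Travelling to above the open deck.

>>> {"method": "play_rows", "body": {
  "targets": [
    [[10, 13, 0, 0], [22, 28, 0, 0], [24, 32, 0, 0], [24, 32, 0, 0], [24, 32, 0, 0], [24, 32, 0, 0], [24, 32, 0, 0], [24, 32, 0, 0], [24, 32, 0, 0], [22, 28, 0, 0], [16, 20, 0, 0], [10, 11, 0, 0.0024]]
  ]
}}

```text
clock: 7.32
eef_pos: [720.7, -153.5, 100.7]
eef_rot: [[0.999, -0.041, -0.001], [-0.041, -0.999, -0.0], [-0.001, 0.0, -1.0]]
contact_force: [1.0, 0.7, -1.5]
width: 0.133
```

>>> {"method": "play_rows", "body": {
  "targets": [
    [[0, 0, 0, 0], [0, 0, 0, 0], [0, 0, 0, 0]]
  ]
}}

```text
clock: 7.7
eef_pos: [720.3, -150.6, 101.9]
eef_rot: [[0.999, -0.039, 0.0], [-0.039, -0.999, 0.0], [0.0, -0.0, -1.0]]
contact_force: [1.1, -0.9, -1.8]
width: 0.134
```

```bash
python3 g.py 721.5 -150.7 60 -2.2;  python3 - <<'E'
from h import *
crop(read_camera('top'),310,90,450,230,4,'pics/t3.png')
crop(read_camera('side'),260,80,400,200,5,'pics/s3.png')
E
```

```text
clk 7.7 pos [ 720.3 -150.6  101.9] yaw -2.24 w 0.134 F [ 1.1 -0.9 -1.8] q6 84.5
d tool [ 1.2  0.1 41.9] roll -0.0008
```

View pics/t3.png

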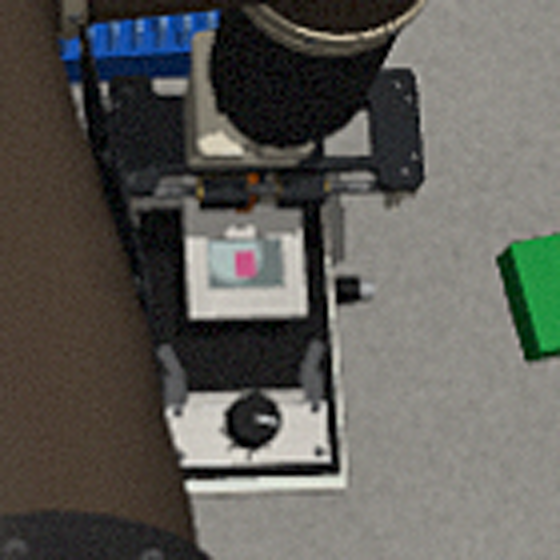

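View pics/s3.png

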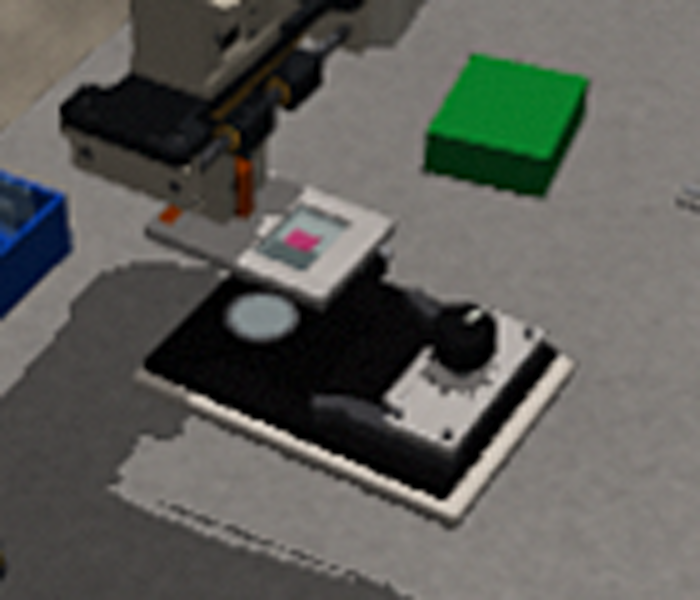

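Plate hangs level above the deck, aligned with the slot. I'll lower it to just above the deck.

>>> {"method": "play_rows", "body": {
  "targets": [
    [[0, 0, 12, 0], [0, 0, 18, 0], [0, 0, 16, 0], [0, 0, 10, 0], [0, 0, 6, 0], [0, 0, 3, 0], [0, 0, 0, 0], [0, 0, 0, 0]]
  ]
}}

```text
clock: 8.8
eef_pos: [720.9, -151.4, 37.2]
eef_rot: [[0.999, -0.04, 0.001], [-0.04, -0.999, -0.0], [0.001, 0.0, -1.0]]
contact_force: [-0.7, -0.0, -0.2]
width: 0.134
```

```bash
python3 g.py 721.5 -150.7 34 -2.2;  python3 - <<'E'
from h import *
t=read_camera('top');cv2.imwrite('pics/t4f.png',t[:,:,::-1])
crop(t,335,120,405,220,6,'pics/t4.png')
t=read_camera('side');cv2.imwrite('pics/s4f.png',t[:,:,::-1])
crop(t,270,100,385,190,6,'pics/s4.png')
E
```

```text
clk 8.8 pos [ 720.9 -151.4   37.2] yaw -2.3 w 0.134 F [-0.7 -0.  -0.2] q6 84.5
d tool [ 0.5 -0.7  3.2] roll -0.0017
```

View pics/t4.png

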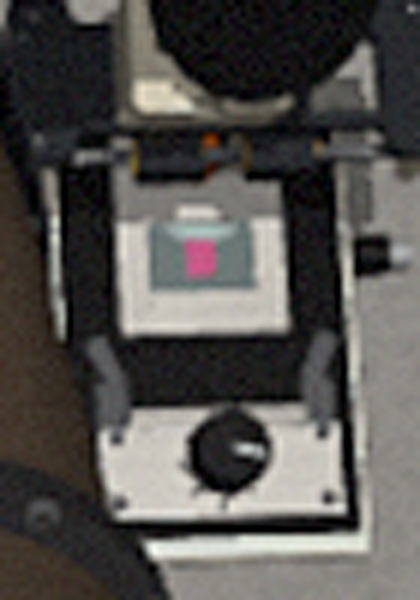

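View pics/s4.png

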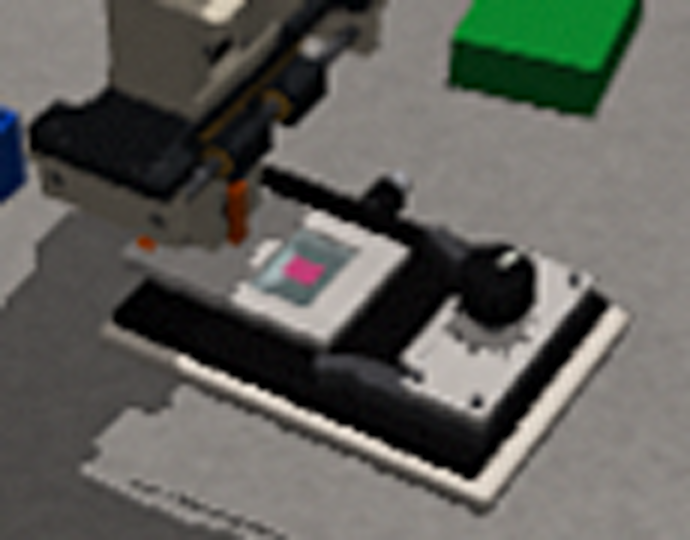

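```bash
cat > f.py <<'E'
from h import *
T=lambda x,y:((x+.5)/6-.5+335,(y+.5)/6-.5+120)
S=lambda x,y:((x+.5)/6-.5+270,(y+.5)/6-.5+100)
P=lambda p,z:plane('top',T(*p),z)[:2].round(1)
nl,nr=P((120,337),33),P((291,332),33)
print('nose',nl,nr,(nl+nr)/2, np.linalg.norm(nl-nr))
H=[P(p,42) for p in((117,438),(321,431),(120,502),(328,497))]; print('holes',H,np.mean(H,0))
print('head',P((229,449),80))
print('flare out',P((86,337),34),P((337,333),34))
print('flare in @mouth',P((128,385),34),P((303,383),34))
for n,s,t in(('noseL',(333,347),(120,337)),('noseR',(410,248),(291,332)),('slide',(303,270),(201,257)),('HRL',(418,376),(117,438)),('HFL',(478,402),(120,502)),('HFR',(573,280),(328,497)),('head',(500,268),(229,449))):
    p,g=tri(S(*s),T(*t));print(n,p.round(1),round(g,1))
E
python3 f.py
```

```text
nose [ 632.6 -105.9] [ 629.5 -188.1] [ 631.05 -147.  ] 82.25843421801802
holes [array([581.2, -99. ]), array([ 578. , -195.5]), array([550.6, -97.7]), array([ 546.2, -195.4])] [ 564.  -146.9]
head [ 564.3 -144.9]
flare out [633.4 -89.5] [ 627.3 -210. ]
flare in @mouth [ 608.5 -107.5] [ 603.8 -191. ]
noseL [ 631.8 -106.2   32.4] 1.9
noseR [ 631.  -188.    32.2] 2.5
slide [ 670.9 -148.8   30.8] 0.9
HRL [581.3 -98.8  43. ] 0.6
HFL [550.3 -97.7  42.4] 0.4
HFR [ 546.8 -195.1   42.5] 1.3
head [ 564.3 -144.5   81.5] 0.7
```

The nose midpoint is about 1.5 mm to +y of the slot centre, and the stage yaw is nearer -2.5°. I'll correct both, set the plate on the deck and start sliding.

>>> {"method": "play_rows", "body": {
  "targets": [
    [[0, 1.3, 0, 0.004], [0, 0, 2, 0], [0, 0, 1.5, 0], [0, 0, 0, 0], [0, 0, 0, 0]]
  ]
}}

```text
clock: 9.52
eef_pos: [720.6, -152.7, 33.8]
eef_rot: [[0.999, -0.044, 0.0], [-0.044, -0.999, -0.0], [0.0, 0.0, -1.0]]
contact_force: [-2.5, 0.3, 5.9]
width: 0.14
```

```bash
python3 g.py 721.5 -152.3 33.5 -2.5
```

```text
clk 9.53 pos [ 720.6 -152.7   33.8] yaw -2.52 w 0.14 F [-2.5  0.3  5.9] q6 84.3
d tool [ 0.9 -0.5  0.3] roll -0.0004
```

>>> {"method": "play_rows", "body": {
  "targets": [
    [[0, 0, -0.3, 0], [-4, 0, 0, 0], [-4, 0, 0, 0], [-4, 0, 0, 0], [-4, 0, 0, 0], [-4, 0, 0, 0], [-4, 0, 0, 0], [0, 0, 0, 0]]
  ]
}}

```text
clock: 10.52
eef_pos: [696.3, -151.6, 33.7]
eef_rot: [[0.999, -0.044, 0.0], [-0.044, -0.999, -0.0], [0.0, 0.0, -1.0]]
contact_force: [2.0, -0.0, 6.6]
width: 0.138
```

```bash
python3 g.py 641.5 -149 33.5 -2.5; python3 - <<'E'
from h import *
t=read_camera('top');cv2.imwrite('pics/t5f.png',t[:,:,::-1])
crop(t,335,120,405,220,6,'pics/t5.png')
E
```

```text
clk 10.53 pos [ 696.3 -151.6   33.7] yaw -2.53 w 0.138 F [ 2.  -0.   6.6] q6 84.1
d tool [-54.8  -0.2   0.2] roll -0.0004
```

View pics/t5.png

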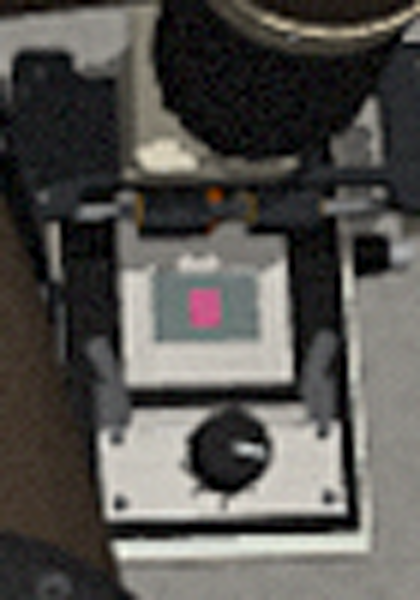

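```bash
python3 - <<'E'
from h import *
t=cv2.imread('pics/t5f.png')[:,:,::-1]
g=np.clip(t.astype(float)*2.2,0,255).astype(np.uint8)
crop(g,344,168,396,198,15,'pics/t5z.png')
E
```

```text
(no output)
```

View pics/t5z.png

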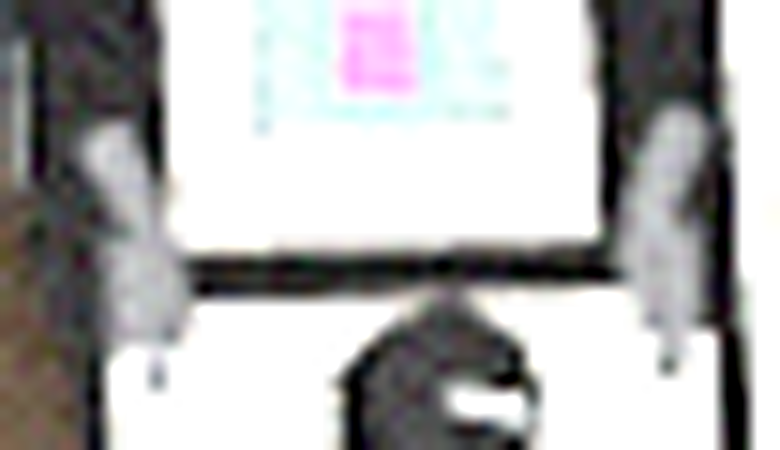

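The left nose corner is at zoom px (170,250) against the left rail's inner edge at 185, while the right gap is about 22 px. The plate should move about 2 mm to -y. I'll shift it and go on watching the force.

>>> {"method": "play_rows", "body": {
  "targets": [
    [[0, 1, 0, 0], [0, 1, 0, 0], [-4, 0, 0, 0], [-4, 0, 0, 0], [-4, 0, 0, 0], [-2, 0, 0, 0], [0, 0, 0, 0]]
  ]
}}

```text
clock: 11.45
eef_pos: [682.4, -153.0, 33.7]
eef_rot: [[0.999, -0.044, 0.0], [-0.044, -0.999, -0.0], [0.0, 0.0, -1.0]]
contact_force: [2.8, 0.2, 6.8]
width: 0.135
```

```bash
python3 g.py 641.5 -151 33.5 -2.5; python3 - <<'E'
from h import *
t=read_camera('top')
g=np.clip(t.astype(float)*2.2,0,255).astype(np.uint8)
crop(g,344,168,396,198,15,'pics/t6z.png')
E
```

```text
clk 11.45 pos [ 682.4 -153.    33.7] yaw -2.53 w 0.135 F [2.8 0.2 6.8] q6 84.2
d tool [-41.   -0.2   0.2] roll -0.0005
```

View pics/t6z.png

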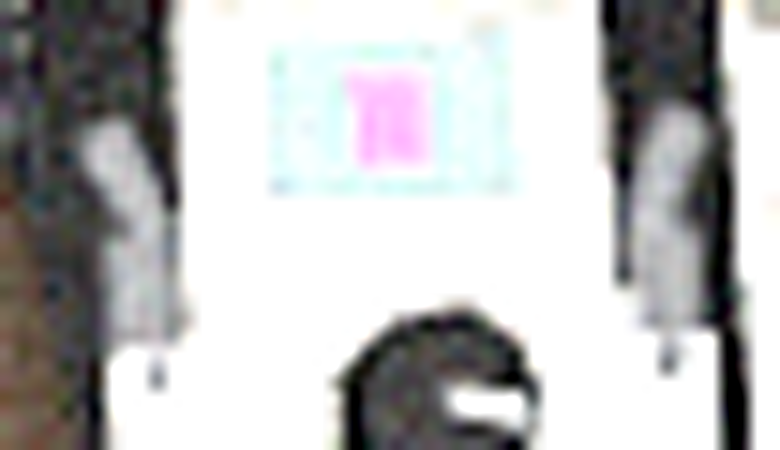

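The nose is inside the slot with no side force (Fy 0.2 N). Continue.

>>> {"method": "play_rows", "body": {
  "targets": [
    [[-4, 0, 0, 0], [-4, 0, 0, 0], [-4, 0, 0, 0], [-4, 0, 0, 0], [-4, 0, 0, 0], [0, 0, 0, 0]]
  ]
}}

```text
clock: 12.25
eef_pos: [662.3, -152.1, 33.7]
eef_rot: [[0.999, -0.044, 0.0], [-0.044, -0.999, -0.0], [0.0, 0.0, -1.0]]
contact_force: [1.8, -0.1, 6.7]
width: 0.135
```

>>> {"method": "play_rows", "body": {
  "targets": [
    [[-4, 0, 0, 0], [-4, 0, 0, 0], [-4, 0, 0, 0], [-2, 0, 0, 0], [0, 0, 0, 0]]
  ]
}}

```text
clock: 12.88
eef_pos: [648.5, -151.5, 33.7]
eef_rot: [[0.999, -0.044, 0.0], [-0.044, -0.999, -0.0], [0.0, 0.0, -1.0]]
contact_force: [2.1, 0.7, 5.3]
width: 0.137
```

```bash
python3 g.py 641.5 -151 33.5 -2.5
```

```text
clk 12.88 pos [ 648.5 -151.5   33.7] yaw -2.52 w 0.137 F [2.1 0.7 5.3] q6 83.9
d tool [-7.  -0.2  0.2] roll -0.0004
```

Advance in small steps until the stop shows up in the force.

>>> {"method": "play_rows", "body": {
  "targets": [
    [[-2, 0, 0, 0], [-2, 0, 0, 0], [0, 0, 0, 0]]
  ]
}}

```text
clock: 13.25
eef_pos: [644.6, -151.3, 33.7]
eef_rot: [[0.999, -0.044, 0.001], [-0.044, -0.999, -0.0], [0.001, 0.0, -1.0]]
contact_force: [1.3, -0.2, 6.0]
width: 0.132
```

>>> {"method": "play_rows", "body": {
  "targets": [
    [[-1, 0, 0, 0], [-1, 0, 0, 0], [0, 0, 0, 0]]
  ]
}}

```text
clock: 13.62
eef_pos: [643.6, -151.1, 33.8]
eef_rot: [[0.999, -0.044, 0.002], [-0.044, -0.999, -0.0], [0.002, -0.0, -1.0]]
contact_force: [5.6, -0.1, 3.2]
width: 0.134
```

>>> {"method": "play_rows", "body": {
  "targets": [
    [[-1, 0, 0, 0], [-1, 0, 0, 0], [0, 0, 0, 0]]
  ]
}}

```text
clock: 14.0
eef_pos: [643.4, -150.8, 34.2]
eef_rot: [[0.999, -0.043, 0.005], [-0.043, -0.999, -0.0], [0.005, -0.0, -1.0]]
contact_force: [9.4, 0.2, 2.2]
width: 0.133
```

>>> {"method": "play_rows", "body": {
  "targets": [
    [[-1, 0, 0, 0], [-1, 0, 0, 0], [0, 0, 0, 0]]
  ]
}}

```text
clock: 14.38
eef_pos: [643.2, -150.7, 34.7]
eef_rot: [[0.999, -0.043, 0.009], [-0.043, -0.999, -0.0], [0.009, -0.0, -1.0]]
contact_force: [12.8, 0.5, 0.2]
width: 0.134
```

>>> {"method": "play_rows", "body": {
  "targets": [
    [[2, 0, 0, 0], [1.5, 0, 0, 0], [0, 0, 0, 0]]
  ]
}}

```text
clock: 14.75
eef_pos: [643.5, -150.9, 33.8]
eef_rot: [[0.999, -0.043, 0.003], [-0.043, -0.999, -0.0], [0.003, -0.0, -1.0]]
contact_force: [6.3, 0.4, 4.2]
width: 0.131
```

>>> {"method": "play_rows", "body": {
  "targets": [
    [[0, 0, 0, 0], [0, 0, 0, 0], [0, 0, 0, 0], [0, 0, 0, 0], [0, 0, 0, 0], [0, 0, 0, 0]]
  ],
  "fingers": 0
}}

```text
clock: 15.5
eef_pos: [642.0, -151.2, 33.4]
eef_rot: [[0.999, -0.044, -0.0], [-0.044, -0.999, -0.0], [-0.0, 0.0, -1.0]]
contact_force: [-0.7, -0.9, 0.6]
width: 0.756
```

```bash
python3 g.py 641.5 -151 33.5 -2.5; python3 - <<'E'
from h import *
t=read_camera('top');cv2.imwrite('pics/t7f.png',t[:,:,::-1])
crop(t,335,120,405,220,6,'pics/t7.png')
t=read_camera('side');cv2.imwrite('pics/s7f.png',t[:,:,::-1])
crop(t,270,100,385,190,6,'pics/s7.png')
E
```

```text
clk 15.5 pos [ 642.  -151.2   33.4] yaw -2.53 w 0.756 F [-0.7 -0.9  0.6] q6 83.8
d tool [-0.5 -0.2 -0.1] roll -0.0006
```

View pics/t7.png

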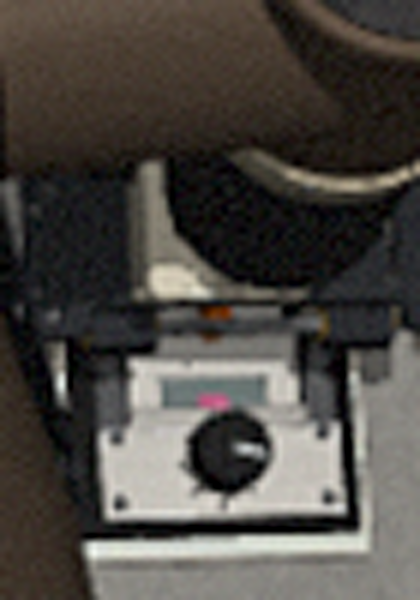

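View pics/s7.png

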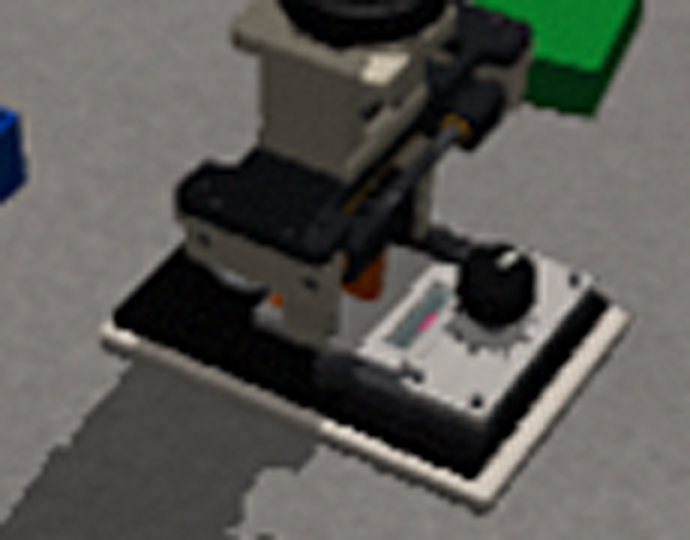

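Pink slide mark is half under the bridge lip at crop (213,401). That fits a home plate, since its plate x is about 22 mm and so is the lip. Rise and look clear of the gripper.

>>> {"method": "play_rows", "body": {
  "targets": [
    [[0, 0, 0, 0], [0, 0, -15, 0], [0, 0, -25, 0], [0, 0, -30, 0], [0, 0, -30, 0], [0, 0, -20, 0], [0, 0, 0, 0], [0, 0, 0, 0]]
  ]
}}

```text
clock: 16.6
eef_pos: [641.7, -151.1, 153.4]
eef_rot: [[0.999, -0.044, -0.0], [-0.044, -0.999, 0.0], [-0.0, -0.0, -1.0]]
contact_force: [0.3, -0.6, -0.9]
width: 1.001
```

```bash
python3 g.py 564.4 -144.8 120 -2.5; python3 - <<'E'
from h import *
t=read_camera('top');cv2.imwrite('pics/t8f.png',t[:,:,::-1])
crop(t,335,120,405,220,6,'pics/t8.png')
t=read_camera('side');cv2.imwrite('pics/s8f.png',t[:,:,::-1])
crop(t,280,110,385,190,7,'pics/s8.png')
E
```

```text
clk 16.6 pos [ 641.7 -151.1  153.4] yaw -2.54 w 1.001 F [ 0.3 -0.6 -0.9] q6 83.8
d tool [-77.5  -2.9  33.4] roll -0.0007
```

View pics/t8.png

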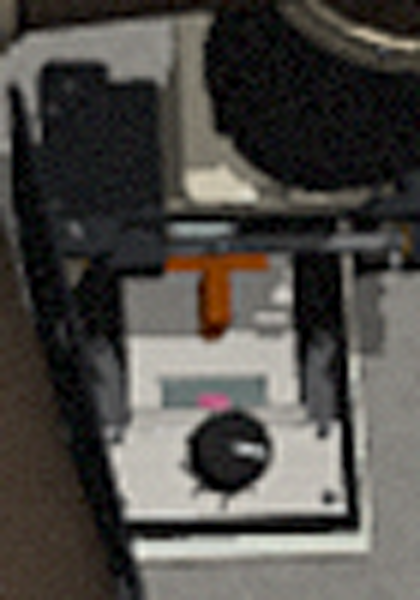

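View pics/s8.png

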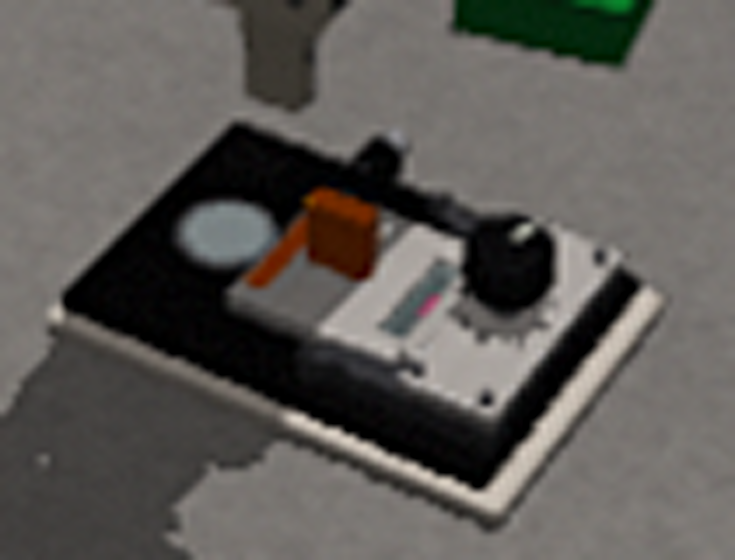

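```bash
python3 - <<'E'
from h import *
S=lambda x,y:((x+.5)/7-.5+280,(y+.5)/7-.5+110)
T=lambda x,y:((x+.5)/6-.5+335,(y+.5)/6-.5+120)
a=np.radians(180-2.5);u=np.array([np.cos(a),np.sin(a)]);v=np.array([-u[1],u[0]])
h=np.array([564.4,-144.8])-50*u
print('home',h)
for n,p in(('rear-left side',plane('side',S(229,290),30)),('pink side',plane('side',S(430,305),30)),('pink top',plane('top',T(213,400),30)),('tab nose end top',plane('top',T(213,337),64)),('window left/right top', plane('top',T(162,390),30)),('wr',plane('top',T(267,388),30))):
    d=p[:2]-h; print(n,p.round(1),'stage',(d@u).round(1),(d@v).round(1))
E
```

```text
home [ 614.35241108 -146.98096937]
rear-left side [ 677.8 -113.9   30. ] stage -61.9 -35.8
pink side [ 600.6 -146.9   30. ] stage 13.8 0.5
pink top [ 599.3 -147.9   30. ] stage 15.0 1.6
tab nose end top [ 621.3 -145.3   64. ] stage -6.9 -1.9
window left/right top [ 605.9 -124.    30. ] stage 9.5 -22.6
wr [ 603.4 -174.3   30. ] stage 9.7 27.8
```

Plate is home within about 1–2 mm along the slot and the fingers are off it. Move over the screw.

>>> {"method": "play_rows", "body": {
  "targets": [
    [[-15, -1, 0, 0], [-25, -1, 0, 0], [-25, -0.9, 0, 0], [-12.5, 0, 15, 0], [0, 0, 18, 0], [0, 0, 0, 0], [0, 0, 0, 0]]
  ]
}}

```text
clock: 17.58
eef_pos: [564.8, -144.9, 120.8]
eef_rot: [[0.999, -0.044, 0.0], [-0.044, -0.999, -0.0], [0.0, 0.0, -1.0]]
contact_force: [0.0, 0.6, -0.2]
width: 1.0
```

```bash
python3 g.py 564.4 -144.8 50 -2.5
```

```text
clk 17.57 pos [ 564.8 -144.9  120.8] yaw -2.52 w 1.0 F [ 0.   0.6 -0.2] q6 82.6
d tool [-0.4 -0.1 70.8] roll -0.0003
```

```bash
python3 - <<'E'
from m import *
for n,f,b in(('top','pics/t8f.png',(360,185,386,206)),('side','pics/s8f.png',(343,138,362,158))):
    print(n,'cam',ray(n,(300,200))[0].round(0))
    im=cv2.imread(f)[:,:,::-1];x0,y0,x1,y1=b
    g=cv2.resize(im[y0:y1,x0:x1],None,fx=8,fy=8,interpolation=cv2.INTER_CUBIC).max(2)
    m=cv2.morphologyEx((g<75).astype(np.uint8),cv2.MORPH_OPEN,np.ones((25,25)))
    c=max(cv2.findContours(m,0,1)[0],key=cv2.contourArea);bb=np.array(cv2.boundingRect(c))/8.
    ctr=np.array([bb[0]+bb[2]/2-.5+x0,bb[1]+bb[3]/2-.5+y0]);print(bb+[x0,y0,0,0],ctr,'z68',plane(n,ctr,68).round(1))
E
```

```text
top cam [ 347.   25. 1099.]
[366.625 188.75   11.75   13.25 ] [372.    194.875] z68 [ 565.7 -144.7   68. ]
side cam [267. 559. 749.]
[343.    138.     16.125  17.375] [350.5625 146.1875] z68 [ 572.8 -148.2   68. ]
```

The head silhouette runs from bottom-near to top-far edges, so its centre belongs at z≈68. That, the bridge holes and the plate stop line all put the screw axis near (566.3, -147). I'm correcting to that and descending.

>>> {"method": "play_rows", "body": {
  "targets": [
    [[1.5, 2.1, 10, 0], [0, 0, 16, 0], [0, 0, 16, 0], [0, 0, 14, 0], [0, 0, 9, 0], [0, 0, 5, 0], [0, 0, 0, 0], [0, 0, 0, 0]]
  ]
}}

```text
clock: 18.58
eef_pos: [566.5, -147.0, 50.8]
eef_rot: [[0.999, -0.044, 0.001], [-0.044, -0.999, -0.0], [0.001, -0.0, -1.0]]
contact_force: [0.3, 0.2, -0.5]
width: 1.002
```

```bash
python3 g.py 566.3 -147 50 -2.5;python3 - <<'E'
from h import *
t=read_camera('top')
crop(t,335,120,405,220,6,'pics/t9.png')
t=read_camera('side')
crop(t,280,80,400,190,6,'pics/s9.png')
E
```

```text
clk 18.57 pos [ 566.5 -147.    50.8] yaw -2.53 w 1.002 F [ 0.3  0.2 -0.5] q6 82.9
d tool [-0.2 -0.   0.8] roll -0.0005
```

View pics/t9.png

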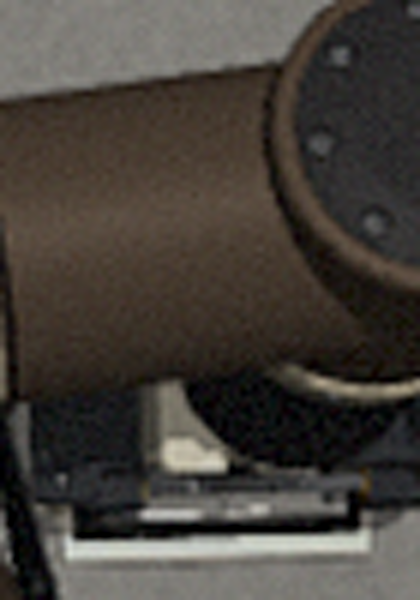

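View pics/s9.png

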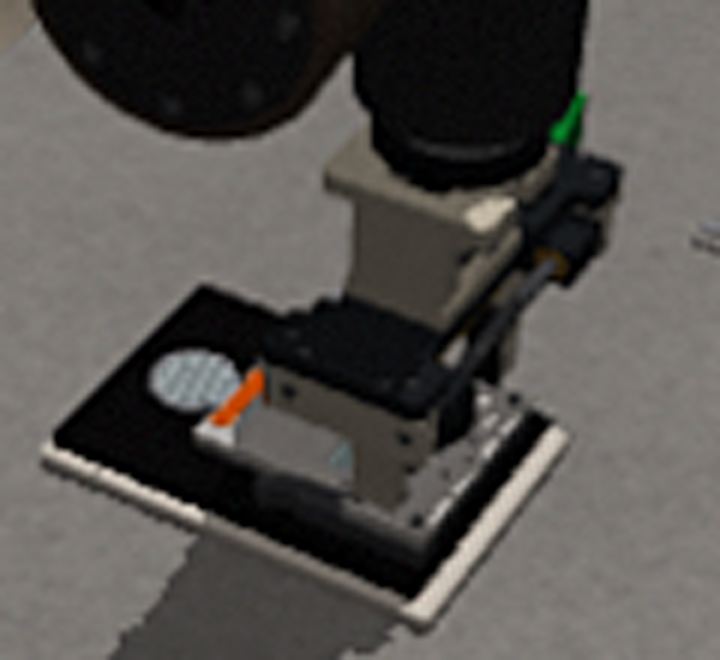

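Fingers straddle the head. Close.

>>> {"method": "play_rows", "body": {
  "targets": [
    [[0, 0, 0, 0], [0, 0, 0, 0], [0, 0, 0, 0], [0, 0, 0, 0], [0, 0, 0, 0], [0, 0, 0, 0], [0, 0, 0, 0]]
  ],
  "fingers": 255
}}

```text
clock: 19.55
eef_pos: [566.1, -147.6, 50.4]
eef_rot: [[0.999, -0.044, -0.0], [-0.044, -0.999, -0.001], [-0.0, 0.001, -1.0]]
contact_force: [-0.6, -3.6, -0.3]
width: 0.399
```

```bash
python3 g.py 566.3 -147 50 -2.5;python3 -c "
from station import *;print(observe()['torque'],observe()['joint_torque'])"
```

```text
clk 19.55 pos [ 566.1 -147.6   50.4] yaw -2.54 w 0.399 F [-0.6 -3.6 -0.3] q6 82.9
d tool [ 0.2 -0.6  0.4] roll -0.0007
[-1.57584833 -0.06013746 -0.07493834] [ 2.61438310e+00 -5.30360556e+01  2.22380269e+01  4.17163879e+00
  1.20139411e-01  3.41486733e-02]
```

Width 35 mm, so the head is gripped. Relieve the 3.6 N side load and start turning clockwise (+roll).

>>> {"method": "play_rows", "body": {
  "targets": [
    [[0, 0.6, 0, 0], [0, 0, 0, 0.08], [0, 0, 0, 0.08], [0, 0, 0, 0.08], [0, 0, 0, 0.08], [0, 0, 0, 0.08], [0, 0, 0, 0]]
  ]
}}

```text
clock: 20.42
eef_pos: [566.2, -147.3, 50.4]
eef_rot: [[0.903, -0.429, 0.0], [-0.429, -0.903, 0.0], [0.0, -0.0, -1.0]]
contact_force: [-0.2, -0.2, 1.7]
width: 0.398
```

```bash
cat > tq.py <<'E'
from station import *
import numpy as np
o=observe();R=o['eef_rot'];print('yaw',np.degrees(np.arctan2(R[1,0],R[0,0])).round(2),'pos',o['eef_pos'].round(1),'F',o['contact_force'].round(1),'T',o['torque'].round(3),'jt6',o['joint_torque'][5].round(3),'q6',o['joint_pos'][5].round(1),'w',round(o['width'],3),'t',o['clock'])
E
python3 tq.py
```

```text
yaw -25.42 pos [ 566.2 -147.3   50.4] F [-0.2 -0.2  1.7] T [ 0.306  0.047 -0.077] jt6 -0.585 q6 60.1 w 0.398 t 20.425
```

>>> {"method": "play_rows", "body": {
  "targets": [
    [[0, 0, 0, 0.08], [0, 0, 0, 0.08], [0, 0, 0, 0]]
  ]
}}

```text
clock: 20.8
eef_pos: [566.3, -147.2, 50.4]
eef_rot: [[0.824, -0.566, 0.0], [-0.566, -0.824, 0.0], [0.0, -0.001, -1.0]]
contact_force: [-0.1, 2.5, 1.4]
width: 0.402
```

```bash
python3 tq.py
```

```text
yaw -34.5 pos [ 566.3 -147.2   50.4] F [-0.1  2.5  1.4] T [ 0.892 -0.057 -0.082] jt6 -0.572 q6 51.0 w 0.402 t 20.8
```

>>> {"method": "play_rows", "body": {
  "targets": [
    [[0, 0, 0, 0.08], [0, 0, 0, 0.08], [0, 0, 0, 0]]
  ]
}}

```text
clock: 21.18
eef_pos: [566.3, -147.2, 50.4]
eef_rot: [[0.724, -0.69, 0.001], [-0.69, -0.724, 0.0], [0.0, -0.001, -1.0]]
contact_force: [0.8, 3.6, -0.2]
width: 0.399
```

```bash
python3 tq.py
```

```text
yaw -43.62 pos [ 566.3 -147.2   50.4] F [ 0.8  3.6 -0.2] T [ 1.556 -0.174 -0.069] jt6 -0.565 q6 41.9 w 0.399 t 21.175
```

>>> {"method": "play_rows", "body": {
  "targets": [
    [[0, 0, 0, 0.08], [0, 0, 0, 0.08], [0, 0, 0, 0]]
  ]
}}

```text
clock: 21.55
eef_pos: [566.5, -147.1, 50.4]
eef_rot: [[0.605, -0.796, 0.001], [-0.796, -0.605, 0.001], [0.0, -0.001, -1.0]]
contact_force: [0.5, 5.6, 1.2]
width: 0.402
```

```bash
python3 tq.py
```

```text
yaw -52.76 pos [ 566.5 -147.1   50.4] F [0.5 5.6 1.2] T [ 2.048 -0.412 -0.041] jt6 -0.484 q6 32.7 w 0.402 t 21.55
```

>>> {"method": "play_rows", "body": {
  "targets": [
    [[-0.6, -0.4, 0, 0], [0, 0, 0, 0.07], [0, 0, 0, 0.07], [0, 0, 0, 0]]
  ]
}}

```text
clock: 22.05
eef_pos: [566.5, -147.0, 50.4]
eef_rot: [[0.487, -0.873, 0.001], [-0.873, -0.487, -0.0], [0.0, -0.001, -1.0]]
contact_force: [2.4, 1.4, -1.1]
width: 0.402
```

```bash
python3 tq.py
```

```text
yaw -60.83 pos [ 566.5 -147.    50.4] F [ 2.4  1.4 -1.1] T [ 0.849 -1.003 -0.075] jt6 -0.482 q6 24.6 w 0.402 t 22.05
```

>>> {"method": "play_rows", "body": {
  "targets": [
    [[0, 0, 0, 0.07], [0, 0, 0, 0.07], [0, 0, 0, 0]]
  ]
}}

```text
clock: 22.42
eef_pos: [566.6, -146.9, 50.4]
eef_rot: [[0.361, -0.932, 0.001], [-0.932, -0.361, -0.0], [0.0, -0.001, -1.0]]
contact_force: [3.9, 2.9, -3.1]
width: 0.401
```

```bash
python3 tq.py
```

```text
yaw -68.82 pos [ 566.6 -146.9   50.4] F [ 3.9  2.9 -3.1] T [ 0.875 -1.406 -0.048] jt6 -0.479 q6 16.6 w 0.401 t 22.425
```

>>> {"method": "play_rows", "body": {
  "targets": [
    [[0, 0, 0, 0.07], [0, 0, 0, 0.07], [0, 0, 0, 0]]
  ]
}}

```text
clock: 22.8
eef_pos: [566.7, -146.9, 50.5]
eef_rot: [[0.228, -0.974, 0.001], [-0.974, -0.228, -0.0], [0.0, -0.001, -1.0]]
contact_force: [4.8, 1.8, -2.9]
width: 0.401
```

```bash
python3 tq.py
```

```text
yaw -76.82 pos [ 566.7 -146.9   50.5] F [ 4.8  1.8 -2.9] T [ 0.829 -1.874 -0.036] jt6 -0.607 q6 8.6 w 0.401 t 22.8
```

>>> {"method": "play_rows", "body": {
  "targets": [
    [[0, -0.7, 0, 0], [0, 0, 0, 0.06], [0, 0, 0, 0.06], [0, 0, 0, 0]]
  ]
}}

```text
clock: 23.3
eef_pos: [566.8, -146.8, 50.5]
eef_rot: [[0.109, -0.994, -0.0], [-0.994, -0.109, -0.0], [0.0, 0.0, -1.0]]
contact_force: [2.6, 1.8, 0.4]
width: 0.402
```

```bash
python3 tq.py
```

```text
yaw -83.73 pos [ 566.8 -146.8   50.5] F [2.6 1.8 0.4] T [ 0.846 -1.031  0.386] jt6 -0.897 q6 1.6 w 0.402 t 23.3
```

>>> {"method": "play_rows", "body": {
  "targets": [
    [[0, 0, 0, 0.06], [0, 0, 0, 0.06], [0, 0, 0, 0]]
  ]
}}

```text
clock: 23.68
eef_pos: [567.0, -146.9, 50.6]
eef_rot: [[-0.011, -1.0, 0.0], [-1.0, 0.011, -0.0], [0.0, -0.0, -1.0]]
contact_force: [3.2, 0.3, 2.0]
width: 0.398
```

```bash
python3 tq.py
```

```text
yaw -90.6 pos [ 567.  -146.9   50.6] F [3.2 0.3 2. ] T [ 0.588 -1.176  0.447] jt6 -0.928 q6 -5.2 w 0.398 t 23.675
```

Tz jumped from about -0.04 to +0.39 near yaw -80 and then saturated at 0.45 as the pads slipped, so the screw is seated. Now I'll back off, first in small steps to see the windup.

>>> {"method": "play_rows", "body": {
  "targets": [
    [[0, 0, 0, -0.03], [0, 0, 0, 0]]
  ]
}}

```text
clock: 23.92
eef_pos: [566.9, -146.9, 50.6]
eef_rot: [[0.018, -1.0, 0.0], [-1.0, -0.018, -0.0], [0.0, -0.0, -1.0]]
contact_force: [2.1, 1.5, 2.9]
width: 0.399
```

```bash
python3 tq.py
```

```text
yaw -88.96 pos [ 566.9 -146.9   50.6] F [2.1 1.5 2.9] T [ 0.554 -1.121  0.068] jt6 0.182 q6 -3.6 w 0.399 t 23.925
```

>>> {"method": "play_rows", "body": {
  "targets": [
    [[0, 0, 0, -0.03], [0, 0, 0, 0]]
  ]
}}

```text
clock: 24.18
eef_pos: [566.9, -146.9, 50.6]
eef_rot: [[0.048, -0.999, 0.0], [-0.999, -0.048, -0.0], [0.0, -0.0, -1.0]]
contact_force: [1.9, 1.2, 3.4]
width: 0.401
```

```bash
python3 tq.py
```

```text
yaw -87.27 pos [ 566.9 -146.9   50.6] F [1.9 1.2 3.4] T [ 0.431 -1.003  0.061] jt6 0.188 q6 -1.9 w 0.401 t 24.175
```

>>> {"method": "play_rows", "body": {
  "targets": [
    [[0, 0, 0, -0.04], [0, 0, 0, 0]]
  ]
}}

```text
clock: 24.42
eef_pos: [566.8, -146.9, 50.6]
eef_rot: [[0.087, -0.996, 0.0], [-0.996, -0.087, -0.0], [0.0, -0.0, -1.0]]
contact_force: [2.0, 0.4, 5.1]
width: 0.402
```

```bash
python3 tq.py
```

```text
yaw -85.04 pos [ 566.8 -146.9   50.6] F [2.  0.4 5.1] T [ 0.336 -0.884  0.125] jt6 0.233 q6 0.4 w 0.402 t 24.425
```

Windup released within 0.03 rad. Another 1.485 rad to go, in two halves.

>>> {"method": "play_rows", "body": {
  "targets": [
    [[0, 0, 0, -0.0825], [0, 0, 0, -0.0825], [0, 0.7, 0, -0.0825], [0, 0, 0, -0.0825], [0, 0, 0, -0.0825], [0, 0, 0, -0.0825], [0, 0, 0, -0.0825], [0, 0, 0, -0.0825], [0, 0, 0, -0.0825], [0, 0, 0, 0]]
  ]
}}

```text
clock: 25.68
eef_pos: [566.3, -147.1, 50.6]
eef_rot: [[0.737, -0.676, 0.0], [-0.676, -0.737, -0.0], [0.0, -0.0, -1.0]]
contact_force: [3.2, -0.5, 4.4]
width: 0.4
```

```bash
python3 tq.py
```

```text
yaw -42.56 pos [ 566.3 -147.1   50.6] F [ 3.2 -0.5  4.4] T [-0.166 -0.985  0.131] jt6 0.599 q6 42.8 w 0.4 t 25.675
```

>>> {"method": "play_rows", "body": {
  "targets": [
    [[0.4, -0.3, 0, -0.0825], [0, 0, 0, -0.0825], [0, 0, 0, -0.0825], [0, 0, 0, -0.0825], [0, 0, 0, -0.0825], [0, 0, 0, -0.0825], [0, 0, 0, -0.0825], [0, 0, 0, -0.0825], [0, 0, 0, -0.0825], [0, 0, 0, 0], [0, 0, 0, 0]]
  ]
}}

```text
clock: 27.05
eef_pos: [566.0, -147.7, 50.5]
eef_rot: [[1.0, -0.002, -0.001], [-0.002, -1.0, -0.001], [-0.001, 0.001, -1.0]]
contact_force: [0.8, -2.4, 5.8]
width: 0.4
```

```bash
python3 tq.py
```

```text
yaw -0.1 pos [ 566.  -147.7   50.5] F [ 0.8 -2.4  5.8] T [-1.172 -0.426  0.086] jt6 -0.059 q6 85.3 w 0.4 t 27.05
```

Reversed 90.5° by tool yaw. I'll open and look at the white line to confirm the screw really followed, since there is plenty of time.

>>> {"method": "play_rows", "body": {
  "targets": [
    [[0, 0, 0, 0], [0, 0, 0, 0], [0, 0, 0, 0], [0, 0, 0, 0], [0, 0, 0, 0], [0, 0, 0, 0], [0, 0, -20, 0], [0, 0, -30, 0], [0, 0, -30, 0], [15, 0, -20, 0], [30, 0, 0, 0], [30, 0, 0, 0]]
  ],
  "fingers": 0
}}

```text
clock: 28.55
eef_pos: [642.5, -146.9, 151.2]
eef_rot: [[1.0, 0.001, 0.001], [0.001, -1.0, 0.0], [0.001, -0.0, -1.0]]
contact_force: [0.6, -0.8, 0.7]
width: 1.002
```

>>> {"method": "play_rows", "body": {
  "targets": [
    [[0, 0, 0, 0], [0, 0, 0, 0]]
  ]
}}

```text
clock: 28.8
eef_pos: [640.9, -146.9, 149.9]
eef_rot: [[1.0, 0.001, -0.001], [0.001, -1.0, 0.0], [-0.001, -0.0, -1.0]]
contact_force: [-0.8, -1.2, 0.4]
width: 0.999
```

```bash
python3 g.py 566 -147.7 50.5 -0.1; python3 - <<'E'
from h import *
t=read_camera('top');cv2.imwrite('pics/t10f.png',t[:,:,::-1])
o=cv2.imread('pics/t8f.png')[:,:,::-1]
crop(np.hstack([o[160:220,345:400],t[160:220,345:400]]),0,0,110,60,7,'pics/t10.png')
t=read_camera('side');cv2.imwrite('pics/s10f.png',t[:,:,::-1])
crop(t,280,110,385,190,7,'pics/s10.png')
E
```

```text
clk 28.8 pos [ 640.9 -146.9  149.9] yaw 0.04 w 0.999 F [-0.8 -1.2  0.4] q6 86.0
d tool [-74.8   0.8  99.5] roll 0.0024
```

View pics/t10.png

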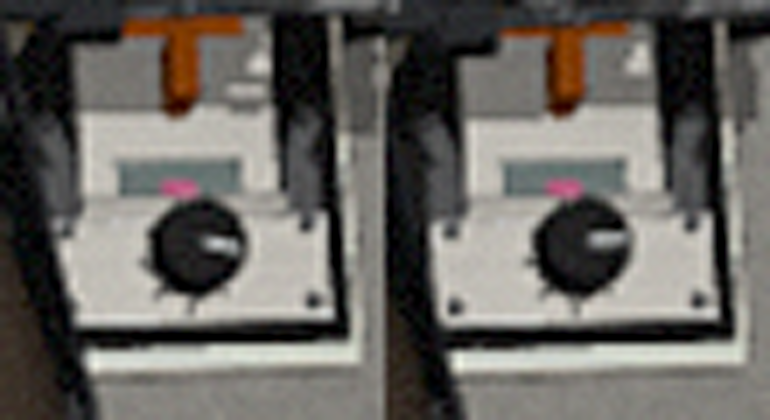

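View pics/s10.png

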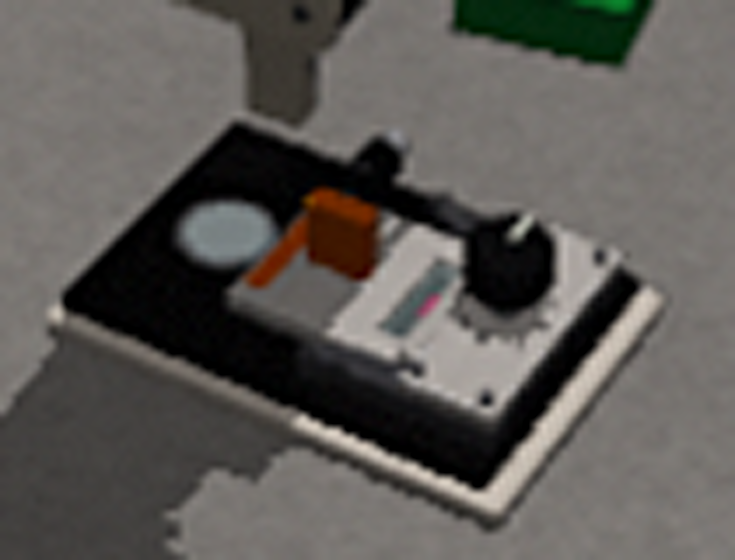

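The white line turned from about -10° to +3°, some 13° anticlockwise net. That matches the 9–16° expected from the measured slip at the seat, and the plate has not moved. Return and regrip.

>>> {"method": "play_rows", "body": {
  "targets": [
    [[-15, 0, 0, 0], [-30, 0.4, 0, 0], [-30, 0, 10, 0], [0, 0, 20, 0], [0, 0, 20, 0], [0, 0, 20, 0], [0, 0, 16, 0], [0, 0, 9, 0], [0, 0, 5, 0], [0, 0, 0, 0], [0, 0, 0, 0]]
  ]
}}

```text
clock: 30.28
eef_pos: [567.0, -147.4, 50.9]
eef_rot: [[1.0, 0.001, 0.001], [0.001, -1.0, -0.0], [0.001, 0.0, -1.0]]
contact_force: [0.1, 0.4, -0.1]
width: 0.999
```

```bash
python3 g.py 566 -147.7 50.5 -0.1
```

```text
clk 30.27 pos [ 567.  -147.4   50.9] yaw 0.05 w 0.999 F [ 0.1  0.4 -0.1] q6 85.5
d tool [-1.   0.3  0.4] roll 0.0026
```

>>> {"method": "play_rows", "body": {
  "targets": [
    [[-0.6, 0, 0, 0], [0, 0, 0, 0], [0, 0, 0, 0], [0, 0, 0, 0], [0, 0, 0, 0], [0, 0, 0, 0], [0, 0, 0, 0], [0, 0, 0, 0], [0, 0, 0, 0], [0, 0, 0, 0]]
  ],
  "fingers": 255
}}

```text
clock: 31.52
eef_pos: [566.0, -147.6, 50.4]
eef_rot: [[1.0, 0.001, 0.0], [0.001, -1.0, -0.0], [0.0, 0.0, -1.0]]
contact_force: [1.6, -5.0, -0.3]
width: 0.397
```

```bash
python3 tq.py; python3 - <<'E'
from h import *
crop(read_camera('side'),220,70,400,300,3,'pics/s11.png')
E
python3 tq.py
```

```text
yaw 0.04 pos [ 566.  -147.6   50.4] F [ 1.6 -5.  -0.3] T [-1.669 -0.149 -0.034] jt6 -0.021 q6 85.5 w 0.397 t 31.525
yaw 0.05 pos [ 566.  -147.6   50.4] F [ 0.4 -5.1 -0. ] T [-1.783 -0.123  0.03 ] jt6 -0.021 q6 85.5 w 0.4 t 31.575
```

View pics/s11.png

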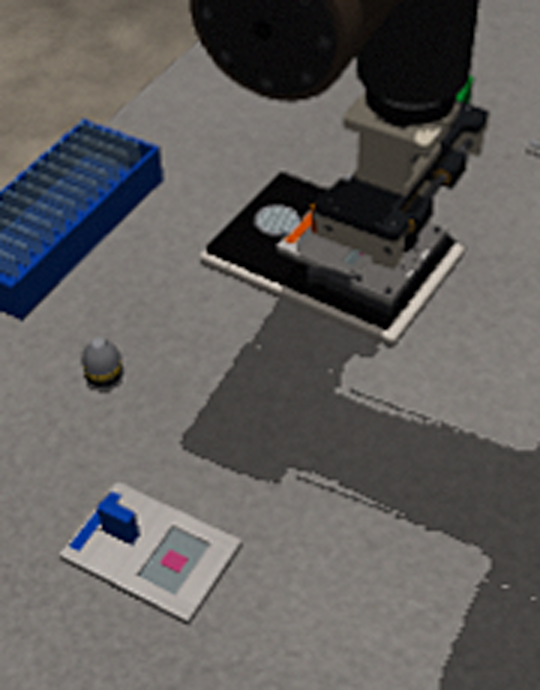

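Head held (width 0.40), everything still, bystanders in place. Handing in.

```bash
python3 -c "
from station import *
sign_off()"; python3 tq.py
```

```text
the job is handed in; nothing more can be done
the job is handed in; nothing more can be done
```

I loaded the orange-tab plate under the bridge, seated the thumbscrew and backed it off a quarter turn. I handed in at 31.6 s of the 64 s while still holding the screw's head. `sign_off` gave no verdict, so what follows rests on my own checks.

**Plate:** I slid it in against a firm stop, where the push rose to 12.8 N with no further travel, and let go. The stop position put it about 1 mm short of home. One side-view corner read about 2 mm short along the slot, both inside the 4 mm limit. Across the slot the camera points spread from -2 to +4 mm, so there I relied on the rails, which allow only ±1.5 mm. The white base and bridge looked unchanged in the later pictures.

**Screw:** The torque jumped to about 0.4 N m after roughly 77° of clockwise turn, and then the pads slipped on the head, which I took as seated. I then backed off 90.5° by tool angle. To confirm it had followed, I opened the gripper and looked. The white line had turned about 13° anticlockwise overall, within the 9–16° expected from the slip. I then gripped the head again.

**At hand-in:**
- **Grip:** the opening was 35 mm, close to the 36 mm head. The grip is set to half the maximum, about 30 N, with about 5 N side load on the arm.
- **Blue-tab plate:** not touched. It and the objective looked in place in the last side view. The other bystanders were not checked again, but the arm never went near them.

**Disagreements along the way:** My first screw position was about 2–3 mm off, because the camera saw the side of the head as well as its top. I corrected it from the bridge holes and the plate's stop position before gripping. The plate also needed about 3 mm of sideways correction at the slot mouth.

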